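Load a lap under the slotted cover of a lens polisher

TASK

Of the three stemmed laps standing on the bench, load the small flat one into the lens polisher: bring it in from the front with its disc under the metal cover and its stem in the cover's L-shaped slot, and take it round the corner to the very end of the slot, standing upright on the bed. Then swing the keeper arm fully shut across the slot behind the stem. Leave the other two laps where they stand.

Things in the scene. Friction and masses are not known exactly. Their poses are not given: they have to be found in the camera images.
- polisher: Fixed bench unit. Origin: on the table under its base's middle; x points away from its open front, y to its left, z up; figures (mm) are in this frame. Base x -140 to 100, y -110 to 110; its flat dark top, the bed, is at z 40. A fixed aluminium cover plate lies over the bed: x -70 to 85, y -95 to 95, z 74 to 80. A drive casing 105 tall stands at left: x -120 to 100, y 135 to 225
- slot_mouth (a point): Point on the bed (z 40) at polisher x -70, y 35, below the open front end of the cover's 24 mm wide L-shaped slot, on its centre line. In front of it (x -140 to -70) the bed is uncovered. The slot's first leg runs along x at y 35 to the corner. Walls close the cover's sides and back; in front, the way in under it is free from y -12 to 89
- slot_corner (a point): Point on the bed (z 40) under the slot's corner, where the centre lines of its legs meet: polisher x 20, y 35. The second leg runs from here along -y, at x 20, to its end wall at y -57
- slot_end (a point): Point on the bed (z 40) under the slot's closed end, 12 mm short of the end wall, at mid width: polisher x 20, y -45. The lap's origin belongs here
- keeper (a joint): Flat steel arm 14 wide, 8 thick, on top of the cover (z 82 to 90), on an upright pivot at polisher x 48, y -22. Angle in rad: 0 = shut (arm along polisher -x, across the slot, at its stop); grows as it opens, clockwise from above (1.57: along polisher +y, clear of the slot), to 2.0. Starts open. Stays where left; about 0.7 N at the post moves it
- keeper_post (a point): Middle of the top of the round upright post on the keeper's free end: 14 mm in diameter, 38 mm high above the arm (polisher z 90 to 128), 90 mm from the pivot; can be pinched or pushed
- lap: The lap to load, loose, about 0.3 kg: flat aluminium disc 60 mm in diameter and 20 mm thick, with a 12 mm upright round steel stem in its middle that from 68 to 118 mm height is a dark grip sleeve 18 mm in diameter. Origin at the centre of the disc's underside, z up along the stem. It stands on the table beside the polisher, to the robot's right, among the other two
- wide_lap: Another lap, to be left alone: the same but with a disc 94 mm in diameter. Origin at the centre of its underside
- dome_lap: Another lap, to be left alone: same stem and sleeve, 60 mm in diameter but with a domed top 42 mm high, not flat. Origin at the centre of its underside
Mind the look-alikes: they are no part of the job. Leave any orange or pink look-alike of the lap alone.

How it is judged:
By the outcome, as a careful person would: the job done as asked, in the order asked, and still so for the second after the job is handed in, with the robot touching nothing.
It also fails if it takes over 64 s, if anything falls off the work surface, if the arm or the gripper's body presses on something with over 40 N, if the wrist force passes 120 N, or if a joint passes its speed limit or range.

ROBOT

A 7-joint arm with a two-finger parallel gripper is mounted at the origin on the work surface. World frame = base frame: x ahead of the robot, y to its left, z up, the work surface at z = 0. Lengths are in m, angles in rad, forces in N, time in s.
With the tool pointing down it reaches from about 0.425 to 0.925 m from the base axis. Payload 6.8 kg.
Tool frame: the origin (TCP) lies midway between the tips of the shut fingers; the grasp point (between the pads) lies 19 mm behind it; x points along the fingers, y is the direction in which the jaws open and shut, and the axes are right-handed (so a half turn about x gives the same grasp; the last joint's range is limited). The gripper opens to 85 mm and grips with 20 to 120 N. Pads are 22 mm wide; open, the fingers measure 114 mm over their backs; the gripper's body (76 mm by 85 mm) begins 54 mm behind the grasp point. The pads swing forward as they close: fully open they stand 13 mm farther back than shut.
Start: joints at [-1.444, 0.477, 0.022, 1.555, -0.011, 1.109, -0.083], TCP at [0.157, 0.656, 0.231] pointing down, gripper open.
Joint ranges: [-2.96, 2.96], [-0.34, 2.1], [-1.41, 1.46], [0.24, 2.44], [-1.37, 4.51], [0.17, 1.92], [-2.96, 2.96]. Speed limits (rad/s): [2.39, 2.39, 3.14, 3.14, 3.14, 3.14, 3.14].

INTERFACE

Orientations are given as a rotation vector (axis times angle).
In Python, from bench import r, viewer, nets gives the robot as it stands.
- The arm moves only by the shell command python3 -m pendant 'ROWS' [FORCE]. ROWS is JSON, one flat list of numbers, 5 for each row, row after row: the finger opening in mm, from 0 to 85.4, then the shift along the tool's x, y, z in mm, then the turn about the tool's x in rad. A call has 1 to 20 rows; each row shifts and turns the commanded pose from where the row before left it, along the tool's axes as they then stand; what a row does not reach is not made up. A row lasts 1/8 s, in which the tool goes at most 62.5 mm and 10.7 degrees, less where a joint would pass 70% of its speed; a pose out of reach is approached as far as the arm can. A call with a gripper value outside its range is refused whole. The fingers move at their own pace and stop on an object; FORCE is the grip in N (left out, the last holds). Time passes only in rows, so rows that do not move let the fingers close. It gives the time, the measured TCP pose, the force and the opening at its end, in the units of the state.
- r.get_obs(): the state, without advancing time (a new reading comes with each control period).
- viewer.grab_frame(name): name is "scene" or "top" or "wrist"; returns (picture, depth): 480x640x3 uint8, red, green, blue; 480x640 float32, m along the optical axis (not along the pixel's ray), 0 where there is no reading.
- viewer.calibration(name): a dict with "mtx" (3x3 intrinsics, pixels), "distortion" ([k1, k2, p1, p2, k3] as OpenCV has them; the pictures are not rectified), "world_to_cam" (4x4, takes a point from world to camera coordinates). Camera axes: x right, y up, looking along -z (the intrinsics and any distortion apply to the point x, -y, -z); pixel columns grow to the right and rows downward; lengths in m; the calibration is good to about 2 mm. A picture is of the moment at which its call begins: read the wrist's pose just before it. calibration takes no time and is no camera call; for the wrist camera it gives the pose at the moment of the call.
- r.hand_in(): hands the job in, once; it reports no verdict.
Trained networks look in the newest picture that a camera, given by its name, has taken for a name from the list of things; names that differ only in an ending like _2 or _b are one class to them, and where a whole thing is asked for, a point or a joint stands for the part that bears it (a point fixed in the world has none). Each returns a list of dicts, best first, with "score" (0 to 1); they miss things now and then, are a little off and sometimes report something else, mostly with a low value. They report only what shows in the picture. A call takes as long as a camera call. They do not tell look-alikes from the thing itself.
- nets.look_for(name, camera): "location" ([x, y, z] in m, in world coordinates, good to about 4 mm: the middle of the surface that is visible of it).
- nets.silhouettes(name, camera): "mask" (480x640 bool, what is visible of it).
The state is a dict: "clock": time; "joints": joint angles; "qvel": joint speeds; "tau": joint torques, N m; "tcp_pos": TCP position; "orientation": TCP orientation; "contact_force": force on the tool from outside, world axes, zero at the start; "moment": the same for the moment, N m; "grip_width": finger opening in m.
Only numpy, scipy, OpenCV 4.12 (cv2) and the standard library are available. Lean on these libraries where they do the work, as an engineer would, in place of code of your own. Each camera call takes 0.05 s, during which the arm holds its last target. There are 200 camera calls.

## Working session

There is one attempt and no reset: what is moved stays moved. The work goes in short steps, Python scripts to look and compute and a shell command to move; the robot and the scene stay as the last step left them, time stands still between calls to the robot, and variables do not carry over. Pictures are saved under pics/ and viewed, about 8 in all and at most 12, crops included, and the job is handed in when it is done.

```bash
mkdir -p pics; ls; cat > h.py <<'E'
import numpy as np, cv2
from scipy.spatial.transform import Rotation as R
from bench import r, viewer, nets
def grab(n,name=None,crop=None):
    c=viewer.calibration(n); p,d=viewer.grab_frame(n)
    if name:
        q=p if crop is None else cv2.resize(p[crop[1]:crop[3],crop[0]:crop[2]],None,fx=crop[4],fy=crop[4])
        cv2.imwrite('pics/'+name+'.png',q[...,::-1])
    return p,d,c
def pts(d,c,uv=None):
    "world points for pixel list uv (N,2) ; all pixels if None"
    if uv is None:
        v,u=np.mgrid[0:480,0:640]; uv=np.stack([u.ravel(),v.ravel()],1)
    uv=np.asarray(uv); z=d[uv[:,1].astype(int),uv[:,0].astype(int)]
    n=cv2.undistortPoints(uv.astype(float).reshape(-1,1,2),np.array(c['mtx']),np.array(c['distortion'])).reshape(-1,2)
    pc=np.stack([n[:,0]*z,-n[:,1]*z,-z,np.ones(len(z))],1)
    w=(np.linalg.inv(np.array(c['world_to_cam']))@pc.T).T[:,:3]
    w[z<=0]=np.nan
    return w
def proj(w,c):
    pc=(np.array(c['world_to_cam'])@np.append(w,1))[:3]*[1,-1,-1]
    return cv2.projectPoints(pc.reshape(1,1,3),np.zeros(3),np.zeros(3),np.array(c['mtx']),np.array(c['distortion']))[0].ravel()
E
python3 - <<'E'
from h import *
o=r.get_obs(); print(o['tcp_pos'],o['orientation'],R.from_rotvec(o['orientation']).as_matrix().round(3).tolist(),o['clock'])
for n in ('scene','top'):
    grab(n,n+'0')
    for k in ('polisher','keeper','keeper_post','lap','wide_lap','dome_lap','slot_end'):
        print(n,k,[(np.round(x['location'],3).tolist(),round(x['score'],2)) for x in nets.look_for(k,n)])
E
```

```text
pics
[0.15692049 0.65589318 0.23029629] [ 0.18289727  1.56302746 -0.18583943] [[-0.0, 0.233, 0.973], [-0.002, 0.973, -0.233], [-1.0, -0.002, 0.0]] 0.0
scene polisher [([0.568, 0.126, 0.083], 0.91), ([0.596, -0.229, 0.019], 0.5)]
scene keeper [([0.656, 0.137, 0.089], 0.58)]
scene keeper_post [([0.656, 0.138, 0.092], 0.56)]
scene lap [([0.35, -0.239, 0.017], 0.85), ([0.448, -0.226, 0.018], 0.7), ([0.376, -0.332, 0.018], 0.59)]
scene wide_lap [([0.595, -0.23, 0.021], 0.96), ([0.656, 0.136, 0.087], 0.61)]
scene dome_lap [([0.5, -0.359, 0.035], 0.8)]
scene slot_end [([0.569, 0.128, 0.078], 0.86)]
top polisher [([0.559, 0.164, 0.078], 0.96)]
top keeper [([0.655, 0.141, 0.087], 0.79), ([0.561, 0.163, 0.081], 0.27)]
top keeper_post [([0.658, 0.137, 0.088], 0.92)]
top lap [([0.337, -0.238, 0.023], 0.94), ([0.372, -0.325, 0.018], 0.75), ([0.442, -0.23, 0.021], 0.6), ([0.659, 0.138, 0.091], 0.39)]
top wide_lap [([0.586, -0.229, 0.017], 0.74), ([0.657, 0.139, 0.088], 0.54)]
top dome_lap [([0.491, -0.36, 0.035], 0.9)]
top slot_end [([0.562, 0.168, 0.078], 0.97)]
```

View pics/scene0.png

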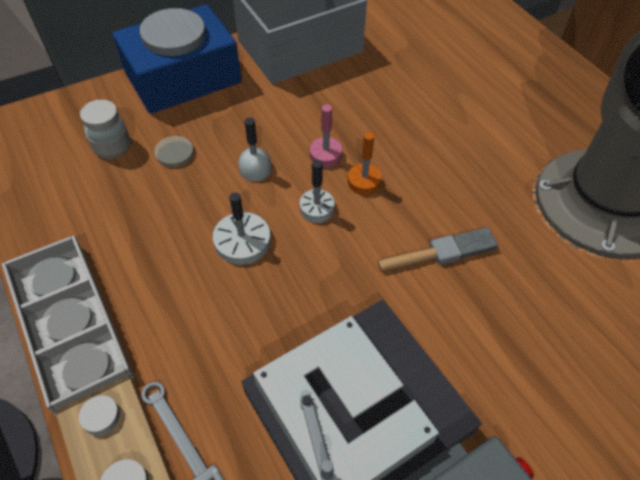

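View pics/top0.png

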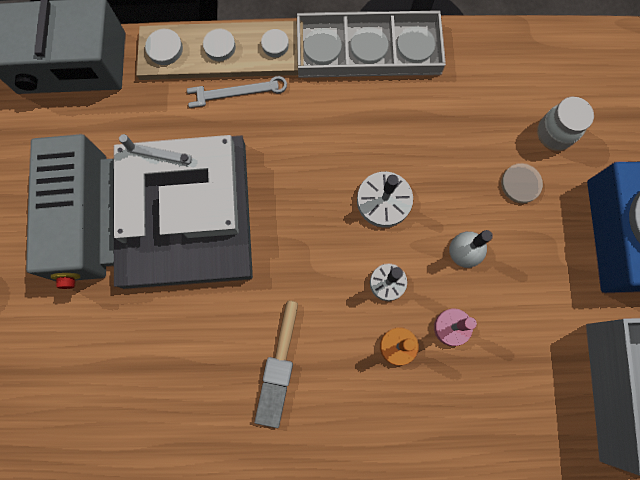

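The two views agree. The small flat metal lap is at scene (317,205) and top (388,282). The pink, orange, wide and domed ones stand around it. The polisher is slightly rotated, with its slot mouth facing the robot and its keeper open along the far edge. Next I fit the cover, stem and post from depth.

```bash
cat > fit.py <<'E'
from h import *
for n in ('top','scene'):
    p,d,c=grab(n); w=pts(d,c)
    box=(abs(w[:,0]-0.57)<.25)&(abs(w[:,1]-.15)<.25)
    s=w[box&(w[:,2]>.074)&(w[:,2]<.085)]
    # occupancy image at 1mm
    im=np.zeros((500,500),np.uint8); ij=np.round((s[:,:2]-[.32,-.1])*1000).astype(int); im[ij[:,0],ij[:,1]]=255
    im=cv2.morphologyEx(im,cv2.MORPH_CLOSE,np.ones((5,5)))
    im=cv2.morphologyEx(im,cv2.MORPH_OPEN,np.ones((9,9)))
    k,l,st,_=cv2.connectedComponentsWithStats(im); b=1+np.argmax(st[1:,4])
    q=np.argwhere(l==b).astype(np.float32); rc=cv2.minAreaRect(q)
    print(n,'cover ctr',np.array(rc[0])/1000+[.32,-.1],rc[1],rc[2],'z',np.median(s[:,2]))
    t=w[box&(w[:,2]>.12)&(w[:,2]<.135)]; print(' post',np.median(t,0),len(t))
    cv2.imwrite('pics/occ_%s.png'%n,im)
    for nm,(x,y) in dict(lap=(.445,-.228),wide=(.59,-.229),dome=(.495,-.36)).items():
        nb=(np.hypot(w[:,0]-x,w[:,1]-y)<.07)
        t=w[nb&(w[:,2]>.07)&(w[:,2]<.125)]
        print(' ',nm,'sleeve',t.mean(0).round(4) if len(t) else None,len(t),'zmax',t[:,2].max() if len(t) else 0)
        t=w[nb&(np.abs(w[:,2]-.02)<.004)]; (cx,rad)=cv2.minEnclosingCircle(t[:,:2].astype(np.float32)); print('   disc',cx,rad,np.median(t[:,:2],0))
    for nm in ('lap','slot_end','keeper_post'): pass
E
python3 fit.py
```

```text
Traceback (most recent call last):
  File "fit.py", line 7, in <module>
    im=np.zeros((500,500),np.uint8); ij=np.round((s[:,:2]-[.32,-.1])*1000).astype(int); im[ij[:,0],ij[:,1]]=255
                                                                                        ~~^^^^^^^^^^^^^^^^^
IndexError: index 500 is out of bounds for axis 1 with size 500
```

```bash
sed -i 's/(500,500)/(502,502)/' fit.py; python3 fit.py
```

```text
top cover ctr [0.60105804 0.10988177] (157.16433715820312, 190.5604705810547) 3.209486246109009 z 0.0806619142256706
 post [0.6630543  0.17697109 0.12761164] 89
  lap sleeve [ 0.4453 -0.2298  0.1094] 180 zmax 0.1217044858677756
   disc (0.44685685634613037, -0.23141631484031677) 0.030104711651802063 [ 0.44182946 -0.22658818]
  wide sleeve [ 0.5859 -0.2313  0.1059] 209 zmax 0.12193020746213201
   disc (0.5894588232040405, -0.23239700496196747) 0.04768339544534683 [ 0.58434906 -0.22882262]
  dome sleeve [ 0.4974 -0.3654  0.1056] 228 zmax 0.12185299037669084
   disc (0.4986477792263031, -0.3673514723777771) 0.029949257150292397 [ 0.48434173 -0.34793983]
scene cover ctr [0.60300616 0.08738924] (156.37001037597656, 147.66119384765625) 3.1798293590545654 z 0.07969385360529929
 post [0.66564926 0.17749069 0.12745585] 148
  lap sleeve [ 0.4515 -0.2277  0.0993] 289 zmax 0.11946668979451502
   disc (0.4499419033527374, -0.23141835629940033) 0.03157884255051613 [ 0.4527357  -0.22700348]
  wide sleeve [ 0.5921 -0.2282  0.1001] 295 zmax 0.11996045371641173
   disc (0.5911955833435059, -0.23209033906459808) 0.04825260117650032 [ 0.59496669 -0.22701156]
  dome sleeve [ 0.5022 -0.3649  0.0994] 272 zmax 0.12090629143890519
   disc (0.5019120573997498, -0.3665936589241028) 0.028798328712582588 [ 0.50986031 -0.34727094]
```

Cover fit: 157×190 mm, yaw +3.2°, polisher origin about (0.594, 0.1095). The post is 89 mm from the pivot at about 1.86 rad, which matches the given figures. Now I swing round to the lap.

```bash
python3 -m pendant '[70,0,0,0,-0.145, 70,0,0,0,-0.145, 70,0,-31.4,32.4,0, 70,0,-31.4,32.4,0, 70,0,-31.4,32.4,0, 70,0,-31.4,32.4,0, 70,0,-31.4,32.4,0, 70,0,-31.4,32.4,0, 70,0,-31.4,32.4,0, 70,0,-31.4,32.4,0, 70,0,-45.5,8.7,0, 70,0,-45.5,8.7,0, 70,0,-45.5,8.7,0, 70,0,-45.5,8.7,0, 70,0,-45.5,8.7,0, 70,0,-45.5,8.7,0, 70,0,-45.5,8.7,0, 70,0,-45.5,8.7,0]' 40
python3 -m pendant '[70,0,-40,-12.7,0, 70,0,-40,-12.7,0, 70,0,-40,-12.7,0, 70,0,-40,-12.7,0, 70,0,-40,-12.7,0, 70,0,-40,-12.7,0, 70,0,-40,-12.7,0,70,0,0,0,0,70,0,0,0,0]'
python3 - <<'E'
from h import *
o=r.get_obs(); print(o['joints'],R.from_rotvec(o['orientation']).as_matrix().round(3).tolist())
c=viewer.calibration('wrist'); print(np.linalg.inv(c['world_to_cam']).round(3))
p,d,c=grab('wrist','w1'); w=pts(d,c)
for x,y,n in ((.447,-.23,'lap'),):
    t=w[(np.hypot(w[:,0]-x,w[:,1]-y)<.05)&(w[:,2]>.112)&(w[:,2]<.124)]; print(n,t.mean(0),len(t))
    t=w[(np.hypot(w[:,0]-x,w[:,1]-y)<.05)&(abs(w[:,2]-.02)<.003)]; print(cv2.minEnclosingCircle(t[:,:2].astype(np.float32)))
print(nets.look_for('lap','wrist'))
E
```

```text
clock: 3.2
tcp_pos: [0.5196, 0.059, 0.2316]
orientation: [-0.043, 1.57, 0.044]
contact_force: [1.1, -0.0, -0.3]
grip_width: 0.0699
clock: 4.32
tcp_pos: [0.4462, -0.2235, 0.2313]
orientation: [-0.043, 1.57, 0.044]
contact_force: [-0.4, 0.4, -0.2]
grip_width: 0.0697
[-0.03624609  0.18991473  0.43127443  1.99097465 -0.09580722  0.97981213
  2.0678338 ] [[0.0, -0.055, 0.998], [0.0, 0.998, 0.055], [-1.0, 0.0, 0.0]]
[[-0.055 -0.947 -0.317  0.365]
 [ 0.998 -0.053 -0.017 -0.228]
 [-0.001 -0.318  0.948  0.373]
 [ 0.     0.     0.     1.   ]]
lap [ 0.44709871 -0.23162239  0.1167908 ] 497
((0.44803041219711304, -0.2316969335079193), 0.029983120039105415)
[{'location': [0.3441, -0.2427, 0.019], 'score': 0.86}, {'location': [0.4408, -0.2321, 0.0206], 'score': 0.67}, {'location': [0.3744, -0.3288, 0.0211], 'score': 0.65}]
```

```bash
python3 -m pendant '[70,0,-8.4,1.1,0, 70,31,0,0,0, 70,31,0,0,0, 70,31,0,0,0, 70,31,0,0,0, 70,22,0,0,0, 70,10,0,0,0, 70,0,0,0,0, 10,0,0,0,0, 10,0,0,0,0,10,0,0,0,0,10,0,0,0,0,10,0,0,0,0,10,0,0,0,0]' 60
python3 -m pendant '[10,-15,0,0,0,10,-30,0,0,0,10,-30,0,0,0,10,-30,0,0,0,10,-25,0,0,0,10,0,0,0,0,10,0,0,0,0]'
python3 - <<'E'
from h import *
o=r.get_obs(); print(o['tcp_pos'],o['grip_width'])
p,d,c=grab('top'); p,d2,c2=grab('scene','s2')
for dd,cc in ((d,c),(d2,c2)):
    w=pts(dd,cc); x,y,z=o['tcp_pos']
    t=w[(np.hypot(w[:,0]-x,w[:,1]-y)<.045)&(w[:,2]<z-.04)&(w[:,2]>.04)]
    if len(t): print(len(t),t.min(0),t.max(0),cv2.minEnclosingCircle(t[:,:2].astype(np.float32)))
p,d,c=grab('wrist'); w=pts(d,c); t=w[(np.hypot(w[:,0]-x,w[:,1]-y)<.045)&(w[:,2]<z-.04)&(w[:,2]>.04)]
print(len(t),np.median(t,0),cv2.minEnclosingCircle(t[:,:2].astype(np.float32)))
E
```

```text
clock: 6.18
tcp_pos: [0.448, -0.2322, 0.0759]
orientation: [-0.043, 1.569, 0.044]
contact_force: [-0.2, 1.9, 6.4]
grip_width: 0.0168
clock: 7.05
tcp_pos: [0.4467, -0.2321, 0.2045]
orientation: [-0.043, 1.572, 0.044]
contact_force: [-0.1, -0.5, -3.6]
grip_width: 0.0167
[ 0.44671897 -0.23207365  0.20448947] 0.016687408005729088
1091 [ 0.4177633  -0.26173741  0.12603803] [ 0.47769901 -0.20047992  0.16437323] ((0.4484284222126007, -0.231242835521698), 0.030899018049240112)
7492 [ 0.43897411 -0.23257169  0.14737471] ((0.44597455859184265, -0.2316514104604721), 0.02995169162750244)
```

View pics/s2.png

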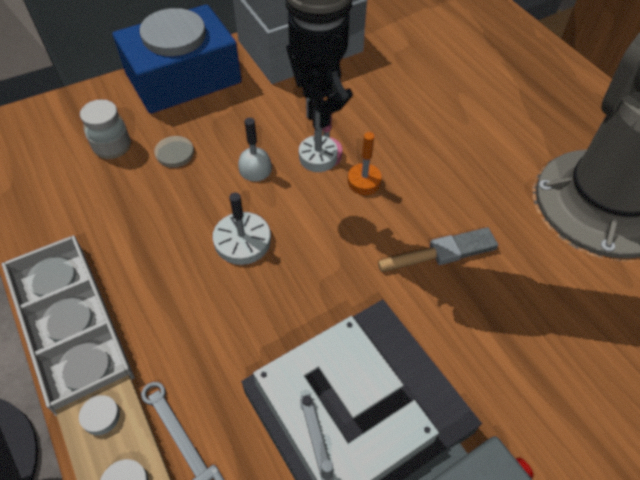

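The lap is held upright, with its disc centred under the TCP and its bottom 77 mm below. The other laps have not moved. Next stop is in front of the slot mouth, where I re-measure the slot from close by.

```bash
python3 -m pendant '[10,0,25,2.5,0, 10,0,40,4.5,0,10,0,40,4.5,0,10,0,40,4.5,0,10,0,40,4.5,0,10,0,40,4.5,0,10,0,40,4.5,0,10,0,40,4.5,0,10,0,40,4.5,0,10,0,23,2.5,0,10,0,0,0,0,10,0,0,0,0]'
cat > slot.py <<'E'
from h import *
from scipy.optimize import minimize
o=r.get_obs(); print(o['tcp_pos'],R.from_rotvec(o['orientation']).as_matrix().round(3).tolist())
def inplate(q):  # q polisher frame mm: True where cover material
    x,y=q[:,0],q[:,1]
    pl=(x>-70)&(x<85)&(abs(y)<95)
    sl=((abs(y-35)<12)&(x<32))|((abs(x-20)<12)&(y>-57)&(y<47))
    return pl&~sl
for n,nm in (('wrist','w3'),('top','t3')):
    p,d,c=grab(n,nm); w=pts(d,c)
    box=np.isfinite(w[:,0])&(abs(w[:,0]-.6)<.16)&(abs(w[:,1]-.11)<.12)&(w[:,2]<.086)
    s=w[box]; hi=s[:,2]>.07
    def cost(v):
        C,S=np.cos(v[2]),np.sin(v[2]); e=(s[:,:2]-v[:2])*1000
        q=np.stack([C*e[:,0]+S*e[:,1],-S*e[:,0]+C*e[:,1]],1)
        return np.mean(inplate(q)!=hi)
    best=min((minimize(cost,[.594+a,.1095+b,.056],method='Nelder-Mead',options=dict(initial_simplex=[[.594+a,.1095+b,.056],[.599+a,.1095+b,.056],[.594+a,.1145+b,.056],[.594+a,.1095+b,.075]])) for a in (-.003,0,.003) for b in (-.003,0,.003)),key=lambda q:q.fun)
    print(n,len(s),best.x,best.fun)
E
python3 slot.py
```

```text
clock: 8.7
tcp_pos: [0.4678, 0.1361, 0.2046]
orientation: [-0.044, 1.572, 0.042]
contact_force: [0.2, 0.1, -4.0]
grip_width: 0.0167
[0.46778044 0.13610995 0.20461455] [[-0.001, -0.054, 0.999], [-0.001, 0.999, 0.054], [-1.0, -0.001, -0.001]]
wrist 37419 [0.5939873  0.10924511 0.06518374] 0.039739169940404606
top 21964 [0.5935056  0.11006186 0.05992072] 0.052358404662174465
```

View pics/w3.png

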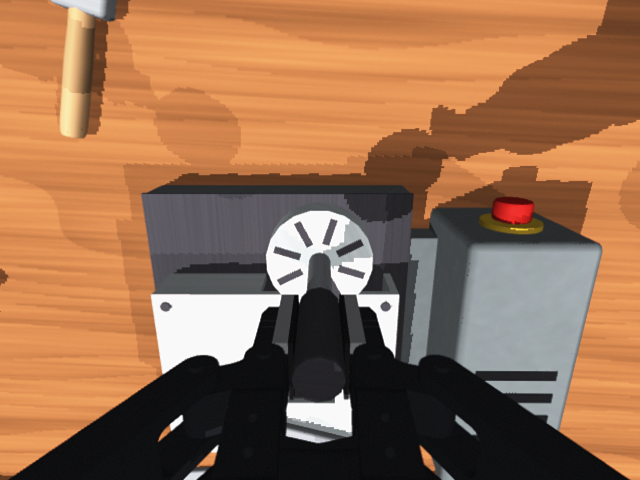

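The wrist view, taken from behind, shows the lap at (320,260) over the open front, in line with the slot. The fits agree within 1 mm. Now I lower it, enter slowly and watch the force.

```bash
python3 -m pendant '[10,20,1.3,-1,0,10,30,0,0,0,10,25,0,0,0,10,9,0,0,0,10,0,0,0,0,10,0,0,0,0]'
python3 -m pendant '[10,0,0,15,0,10,0,0,20,0,10,0,0,20,0,10,0,0.2,20,0,10,0,0,0,0]'
python3 - <<'E'
from h import *
grab('scene','s4',(220,280,540,480,2.4))
E
```

```text
clock: 9.55
tcp_pos: [0.4679, 0.1386, 0.1223]
orientation: [-0.042, 1.569, 0.044]
contact_force: [-0.6, 0.2, -2.5]
grip_width: 0.0165
clock: 10.18
tcp_pos: [0.5446, 0.143, 0.1219]
orientation: [-0.042, 1.568, 0.043]
contact_force: [-0.1, -0.9, -3.1]
grip_width: 0.0162
```

View pics/s4.png

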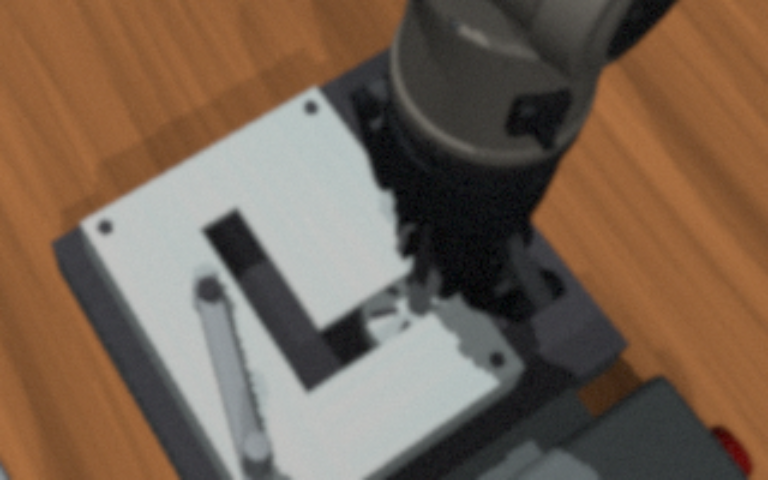

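The stem is in the first leg: the disc shows through the slot at crop (390,320), and there is no side force. On to the corner and round it.

```bash
python3 -m pendant '[10,0,-0.4,17,0,10,0,-0.4,17,0,10,0,0,17,0,10,0,0,16,0,10,0,0,0,0,10,0,0,0,0]'
python3 -c "
from h import *
e=(np.array(r.get_obs()['tcp_pos'])[:2]-[.5938,.1097])*1000;a=.058
print(np.cos(a)*e[0]+np.sin(a)*e[1],-np.sin(a)*e[0]+np.cos(a)*e[1])"
```

```text
clock: 10.98
tcp_pos: [0.6077, 0.1457, 0.1211]
orientation: [-0.044, 1.572, 0.043]
contact_force: [0.4, -1.2, -4.1]
grip_width: 0.0162
15.996801287658714 35.08889762183478
```

```bash
python3 -m pendant '[10,0,0,3.5,0,10,0,-10,0,0,10,0,-15,0,0,10,0,-15,0,0,10,0,-15,0,0,10,0,-12,0,0,10,0,0,0,0,10,0,0,0,0]'
cat > pos.py <<'E'
from h import *
e=(np.array(r.get_obs()['tcp_pos'])[:2]-[.5938,.1097])*1000;a=.058
print(np.cos(a)*e[0]+np.sin(a)*e[1],-np.sin(a)*e[0]+np.cos(a)*e[1])
E
python3 pos.py
```

```text
clock: 11.98
tcp_pos: [0.6161, 0.0798, 0.1213]
orientation: [-0.043, 1.57, 0.044]
contact_force: [0.7, 0.6, -3.0]
grip_width: 0.0165
20.486346441225987 -31.16884543440443
```

```bash
python3 -m pendant '[10,0,-7,0,0,10,0,-7.5,-0.5,0,10,0,0,0,0,10,2,0,0,0,10,1,0,0,0,10,1,0,0,0,10,0,0,0,0,10,0,0,0,0]'; python3 pos.py
```

```text
clock: 12.98
tcp_pos: [0.6164, 0.0646, 0.1173]
orientation: [-0.043, 1.57, 0.043]
contact_force: [-0.9, -1.0, -2.4]
grip_width: 0.0163
19.9540800946015 -46.334879961510765
```

```bash
python3 -m pendant '[10,1,0,0,0,10,0,0,0,0,10,0,0,0,0]'; python3 -m pendant '[10,1,0,0,0,10,0,0,0,0,10,0,0,0,0]'
```

```text
clock: 13.35
tcp_pos: [0.6164, 0.0645, 0.1163]
orientation: [-0.043, 1.57, 0.043]
contact_force: [0.3, 0.8, -2.5]
grip_width: 0.0166
clock: 13.72
tcp_pos: [0.6167, 0.0646, 0.1159]
orientation: [-0.043, 1.57, 0.044]
contact_force: [-2.9, 1.1, 5.6]
grip_width: 0.0166
```

Seated: contact at TCP z 0.116, which matches the bed height. Now I release, lift clear and check.

```bash
python3 -m pendant '[24,-0.5,0,0,0,36,0,0,0,0,45,0,0,0,0,45,0,0,0,0,45,-10,0,0,0,45,-20,0,0,0,45,-25,0,0,0,45,-30,0,0,0,45,0,0,0,0]'
python3 - <<'E'
from h import *
o=r.get_obs(); print(R.from_rotvec(o['orientation']).as_matrix().round(3).tolist(),o['joints'])
P=np.array([.5938,.1097]);a=.058;M=np.array([[np.cos(a),-np.sin(a)],[np.sin(a),np.cos(a)]])
for n in ('wrist','scene','top'):
    p,d,c=grab(n,'r5'+n); w=pts(d,c)
    q=(w[:,:2]-P)@M*1000; z=w[:,2]*1000
    m=(np.hypot(q[:,0]-20,q[:,1]+45)<25)
    for lo,hi in ((108,163),(145,163)):
        t=m&(z>lo)&(z<hi); print(n,'sleeve',lo,t.sum(),q[t].mean(0),z[t].max() if t.any() else 0)
    m=(np.hypot(q[:,0]-74,q[:,1]-63)<25)&(z>118)&(z<134); print(' post',m.sum(),q[m].mean(0),w[m].mean(0))
E
```

```text
clock: 14.85
tcp_pos: [0.6183, 0.0647, 0.2041]
orientation: [-0.042, 1.565, 0.044]
contact_force: [-0.7, 0.3, -0.4]
grip_width: 0.0449
[[0.006, -0.055, 0.998], [0.001, 0.998, 0.055], [-1.0, 0.001, 0.006]] [-0.36249486  0.41583559  0.20939512  1.73332207 -0.10046537  0.99700069
  1.50950797]
wrist sleeve 108 1528 [ 16.60674963 -46.00857165] 158.7456165548935
wrist sleeve 145 989 [ 18.35276284 -45.99391286] 158.7456165548935
 post 495 [72.7964781  61.94164941] [0.66288347 0.17575732 0.12510069]
scene sleeve 108 323 [ 24.11306034 -43.19170171] 159.6879549479695
scene sleeve 145 159 [ 23.89380035 -45.27922302] 159.6879549479695
 post 155 [75.70032628 63.40886279] [0.66569738 0.1773904  0.12683245]
top sleeve 108 246 [ 16.59741285 -48.20312345] 161.92448050155673
top sleeve 145 147 [ 18.34642844 -47.52872446] 161.92448050155673
 post 37 [69.70076856 64.3320717 ] [0.6596544  0.17796427 0.12626696]
```

View pics/r5wrist.png

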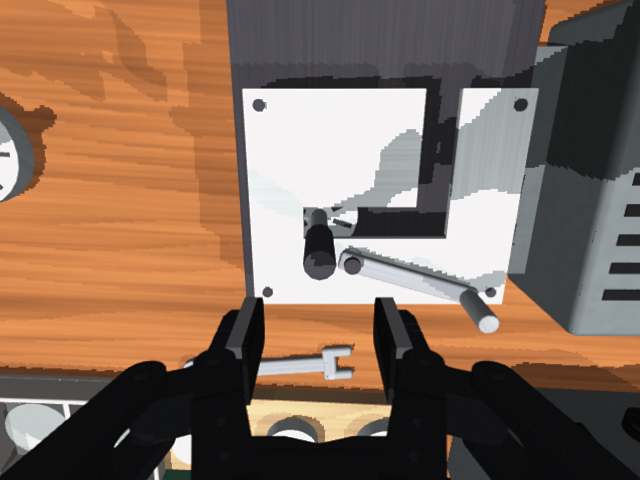

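The wrist view shows the lap upright at the slot's closed end, with its sleeve at (320,250). The keeper is open with its post at (487,322). Next I move over the post with the jaws turned tangential to its arc.

```bash
python3 -m pendant '[45,0,27.3,13,0,45,0,27.3,13,0,45,0,27.3,13,0,45,0,27.3,13,0,30,0,0,0,0.17,30,0,0,0,0.17,30,0,0,0,0.17,30,0,0,0,0.17,30,0,0,0,0.17,30,0,0,0,0.17,30,0,0,0,0.17,30,0,0,0,0.17,30,0,0,0,0.17,30,0,0,0,0.17,30,0,0,0,0.17,30,0,0,0,0,30,0,0,0,0]'
cat > post.py <<'E'
from h import *
o=r.get_obs(); T=R.from_rotvec(o['orientation']).as_matrix(); print(T.round(3).tolist(),o['joints'].round(2))
P=np.array([.5938,.1097]);a=.058;M=np.array([[np.cos(a),-np.sin(a)],[np.sin(a),np.cos(a)]])
print('tcp pol',(o['tcp_pos'][:2]-P)@M*1000)
import sys
ex=np.array([float(v) for v in sys.argv[1:3]])
for n in ('wrist','scene','top'):
    p,d,c=grab(n,sys.argv[3]+n); w=pts(d,c); q=(w[:,:2]-P)@M*1000; z=w[:,2]*1000
    m=(np.hypot(q[:,0]-ex[0],q[:,1]-ex[1])<18)&(z>100)&(z<131); 
    if m.any(): print(n,m.sum(),q[m].mean(0).round(1),'zmax',z[m].max(),'tool shift to it',((w[m].mean(0)-o['tcp_pos'])@T*1000).round(1))
    m=(np.hypot(q[:,0]-20,q[:,1]+45)<20)&(z>145)&(z<163); print('  lap',m.sum(),q[m].mean(0).round(1),z[m].max() if m.any() else 0)
E
python3 post.py 74 63 p6
```

```text
clock: 17.12
tcp_pos: [0.6619, 0.1764, 0.2001]
orientation: [1.383, 1.086, -1.385]
contact_force: [0.5, 0.6, 1.1]
grip_width: 0.03
[[-0.001, 0.971, -0.238], [-0.001, -0.238, -0.971], [-1.0, -0.001, 0.001]] [-0.77  0.59  0.63  1.59 -0.38  1.09 -0.28]
tcp pol [71.88225173 62.65037605]
wrist 651 [75.4 66.1] zmax 129.0566683119966 tool shift to it [78.8  2.4 -4.4]
  lap 292 [ 23.5 -39.1] 155.46372746924655
scene 202 [76.2 64.3] zmax 130.44330316864472 tool shift to it [77.4  3.7 -3. ]
  lap 0 [nan nan] 0
top 137 [71.5 61.6] zmax 130.94976215736577 tool shift to it [81. -0.  1.]
  lap 155 [ 18.2 -47.7] 162.13854403964845post.py:11: RuntimeWarning: Mean of empty slice.
  m=(np.hypot(q[:,0]-20,q[:,1]+45)<20)&(z>145)&(z<163); print('  lap',m.sum(),q[m].mean(0).round(1),z[m].max() if m.any() else 0)
  ret = um.true_divide(
```

```bash
python3 -m pendant '[36,0,2,-1,0,36,25,0,0,0,36,25,0,0,0,36,25,0,0,0,36,15,0,0,0,36,8,0,0,0,36,0,0,0,0,24,0,0,0,0,24,0,0,0,0,24,0,0,0,0]' 20
```

```text
clock: 18.52
tcp_pos: [0.6647, 0.177, 0.1033]
orientation: [1.387, 1.084, -1.386]
contact_force: [-0.2, 0.3, 0.3]
grip_width: 0.024
```

```bash
python3 -m pendant '[24,0,-7,0.27,-0.0775,24,0,-7,0.27,-0.0775,24,0,-7,0.27,-0.0775,24,0,-7,0.27,-0.0775,24,0,-7,0.27,-0.0775,24,0,-7,0.27,-0.0775,24,0,-7,0.27,-0.0775,24,0,-7,0.27,-0.0775,24,0,-7,0.27,-0.0775,24,0,-7,0.27,-0.0775,24,0,0,0,0]'; python3 pos.py; python3 -c "
from h import *
print(R.from_rotvec(r.get_obs()['orientation']).as_matrix().round(3).tolist())"
```

```text
clock: 19.9
tcp_pos: [0.5967, 0.1669, 0.1031]
orientation: [0.811, 1.414, -0.81]
contact_force: [0.8, 0.2, 0.3]
grip_width: 0.024
6.232024595791492 56.91584191397054
[[0.0, 0.863, 0.505], [0.0, 0.505, -0.863], [-1.0, 0.0, -0.0]]
```

```bash
python3 -m pendant '[24,0,-7,0.27,-0.0775,24,0,-7,0.27,-0.0775,24,0,-7,0.27,-0.0775,24,0,-7,0.27,-0.0775,24,0,-7,0.27,-0.0775,24,0,-7,0.27,-0.0775,24,0,-7,0.27,-0.0775,24,0,-7,0.27,-0.0775,24,0,-7,0.27,-0.0775,24,0,-7,0.27,-0.0775,24,0,-7,0.27,-0.0775,24,0,-7,0.27,-0.0775,24,0,-7,0.27,-0.0775,24,0,-6,0.27,-0.07,24,0,0,0,0]'; python3 pos.py;  python3 -m pendant '[24,0,-2,0,0,24,0,-2,0,0,24,0,0,0,0,24,0,0,0,0]'; python3 pos.py
```

```text
clock: 21.78
tcp_pos: [0.5527, 0.0856, 0.1029]
orientation: [-0.027, 1.57, 0.027]
contact_force: [-0.1, -1.1, 0.4]
grip_width: 0.0241
-42.453312091356864 -21.658548377648184
clock: 22.28
tcp_pos: [0.5525, 0.0821, 0.1028]
orientation: [-0.03, 1.571, 0.029]
contact_force: [-0.7, 0.4, 0.0]
grip_width: 0.0239
-42.84691404906601 -25.11900256078186
```

Force is still near zero, so I keep nudging until the stop pushes back.

```bash
for i in 1; do python3 -m pendant '[24,0,-1.5,0,0,24,0,0,0,0,24,0,0,0,0]'; python3 -m pendant '[24,0,-1.5,0,0,24,0,0,0,0,24,0,0,0,0]'; python3 pos.py; done; python3 post.py -42 -20 k7 2>/dev/null
```

```text
clock: 22.65
tcp_pos: [0.5525, 0.0806, 0.1028]
orientation: [-0.03, 1.571, 0.03]
contact_force: [0.6, -0.4, -0.7]
grip_width: 0.024
clock: 23.02
tcp_pos: [0.5525, 0.0798, 0.1028]
orientation: [-0.03, 1.571, 0.031]
contact_force: [-1.0, 4.0, -1.1]
grip_width: 0.0238
-42.94398808427668 -27.4540165097505
[[-0.0, -0.038, 0.999], [0.001, 0.999, 0.038], [-1.0, 0.001, -0.0]] [-0.35  0.45  0.12  1.95 -0.08  0.74  1.43]
tcp pol [-42.94398808 -27.45401651]
wrist 3373 [-47.2 -18.1] zmax 130.97128920388607 tool shift to it [-17.    9.3  -4.4]
  lap 0 [nan nan] 0
scene 117 [-33.6 -14.1] zmax 130.68211482419144 tool shift to it [-16.   13.6   9.1]
  lap 213 [ 22.1 -45. ] 160.80006096205744
top 109 [-49.  -20.2] zmax 130.9199963730141 tool shift to it [-14.9   7.1  -6.2]
  lap 148 [ 18.3 -47.4] 162.1129063970761
```

```bash
python3 -m pendant '[24,0,-1.5,0,0,24,0,0,0,0,24,0,0,0,0]'; python3 -m pendant '[24,0,2.5,0,0,40,0,3,0,0,40,0,0,0,0,40,-20,0,0,0,40,-30,0,0,0,40,-40,0,0,0,40,-50,0,0,0,40,0,0,-40,0,40,0,0,0,0]'; python3 post.py -42 -22 f8; python3 - <<'E'
from h import *
grab('scene','f9',(220,280,540,480,2.4))
E
```

```text
clock: 23.55
tcp_pos: [0.5525, 0.0796, 0.1028]
orientation: [-0.029, 1.571, 0.032]
contact_force: [-1.0, 7.6, -1.1]
grip_width: 0.024
clock: 24.68
tcp_pos: [0.5106, 0.0808, 0.2432]
orientation: [-0.029, 1.571, 0.029]
contact_force: [0.9, 1.0, -0.0]
grip_width: 0.0396
[[-0.0, -0.037, 0.999], [0.0, 0.999, 0.037], [-1.0, 0.0, -0.0]] [-0.4   0.2   0.14  1.92 -0.03  1.02  1.36]
tcp pol [-84.77468102 -24.04237576]
wrist 477 [-45.  -22.4] zmax 128.60553618889492 tool shift to it [123.    2.4  39.8]
  lap 641 [ 17.4 -45.6] 159.16126459582418
scene 177 [-39.3 -21. ] zmax 129.7786384653289 tool shift to it [123.    4.   45.5]
  lap 212 [ 22. -45.] 159.91221607093752
top 22 [-47.8 -26.5] zmax 123.5645954313812 tool shift to it [134.5  -1.7  37.1]
  lap 149 [ 18.5 -47.6] 162.11949203316956
```

View pics/f9.png

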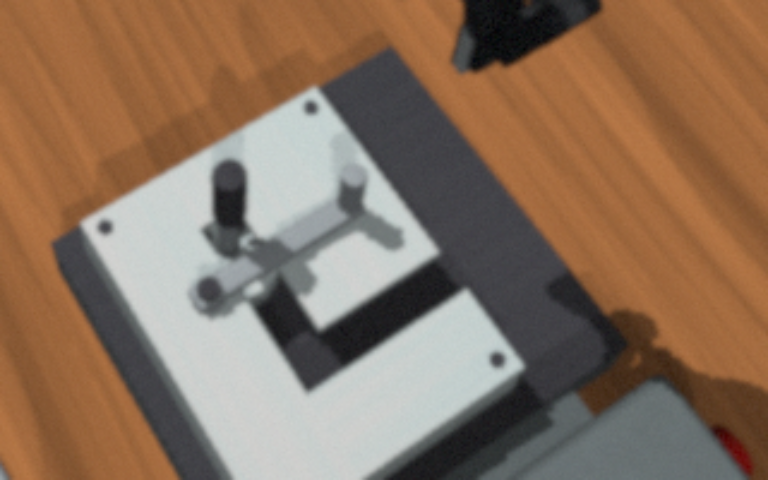

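View pics/f8wrist.png

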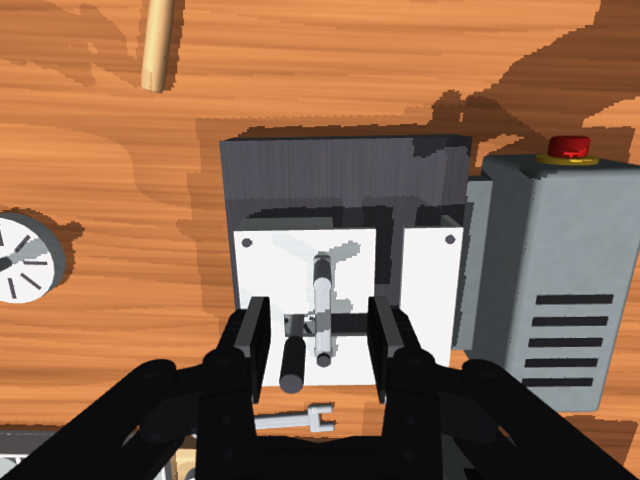

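The keeper is shut across the slot, with its post at wrist (322,260) and polisher y about -22. The stem is upright behind it at the slot's end, and the gripper is clear.

```bash
python3 -c "
from bench import r
print(r.hand_in())"
```

```text
the job is handed in; nothing more can be done
None
```

I loaded the small flat metal lap into the polisher, swung the keeper shut behind its stem, and handed the job in at about 25 s of the 64 s allowed. No verdict is reported.

- **Lap:** I brought it in from the front, round the corner and down onto the bed. It stands upright at about polisher (20, -46) mm, against a target of (20, -45). Its top is at about z 159 mm, against 158 mm nominal.
- **Keeper:** the caged post was walked round its arc until the stop pushed back at 7.6 N. Its post then measured about y -22 mm, which is the shut position.
- **Gripper:** it is clear of everything. The highest force I read was about 8 N.
- **Disagreements:** the scene and top cameras differ by 2–5 mm on the lap and the post. In the last check the top camera saw only part of the post (22 points) and put it at y -26.5 mm. I relied on the wrist camera, the scene camera and the stop contact instead.
- **Other laps:** I did not touch them. They had not moved when I looked after the lift, but I did not measure them again at the end.

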